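# Pull the splash guard out one hole until its snap button clicks

## Robot

A 6-joint arm with a two-finger parallel gripper is mounted at the origin on the work surface. World frame = base frame: x ahead of the robot, y to its left, z up, the work surface at z = 0. Lengths are in m, angles in degrees, forces in N, time in s.
With the tool pointing down it reaches from about 0.375 to 0.975 m from the base axis. Payload 3.8 kg.
Tool frame: the origin (TCP) lies at the very end of the fingers, on their centre line; the grasp point (between the pads) lies 19 mm behind it (robot.grip_point_offset is the z of the grasp point in the tool frame, in m); z points along the fingers, y is the direction in which the jaws open and shut (so a half turn about z gives the same grasp; the last joint's range is limited). The gripper opens to 85 mm and grips with 20 to 120 N. Pads are 22 mm wide; open, the fingers measure 114 mm over their backs; the gripper's body (76 mm by 85 mm) begins 54 mm behind the grasp point. The pads swing forward as they close: fully open they stand 13 mm farther back than shut.
Start: joints at [-71.27, 15.12, 91.902, -0, 72.978, -2.114], TCP at [0.24, -0.631, 0.231] pointing down, gripper open.
Joint ranges: [-150.88, 150.88], [-54.13, 125.18], [17.81, 147.31], [-75.09, 255.09], [0, 152.58], [-146.25, 146.25]. Speed limits (degrees/s): [147.25, 147.25, 180, 180, 180, 180].

## Interface

Orientations are given as a 3x3 rotation matrix whose columns are the frame's x, y, z axes.
In Python, from workcell import readout, vision, robot gives the robot as it stands.
- The arm moves only by the tool send_rows, never from a script. Its argument "motion" is text: rows parted by semicolons, each of 5 numbers parted by spaces: the opening, from 0 (shut) to 1 (fully open), then the shift along the world's x, y, z in m, then the turn about the world's z in degrees. In form: claw dx dy dz roll; .... A call has 1 to 12 rows; each row shifts and turns the commanded pose from where the row before left it; what a row does not reach is not made up. A row lasts 1/12 s, in which the tool goes at most 41.7 mm and 7.16 degrees, less where a joint would pass 70% of its speed; a pose out of reach is approached as far as the arm can. A call is refused whole if a number of a shift passes 0.0417 or a number of a turn 7.16, either way. A call with a gripper value outside its range is refused whole. The fingers move at their own pace and stop on an object; "force" is the grip in N (left out, the last holds). Time passes only in rows, so rows that do not move let the fingers close. It gives the time, the measured TCP pose, the force and the opening at its end, in the units of the state.
- readout.read_state(): the state, without advancing time (a new reading comes with each control period).
- vision.capture(name): name is "scene" or "top" or "wrist"; returns the picture (384x512x3 uint8, red, green, blue); there is no depth.
- vision.camera_model(name): a dict with "K" (3x3 intrinsics, pixels), "R" (3x3) and "t" (3): a world point X has camera coordinates R X + t. Camera axes: x right, y down, z forward; pixel columns grow to the right and rows downward; lengths in m; the calibration is good to about 2 mm. The wrist camera is an equidistant fisheye: a pixel r from the principal point sees the ray r / f radians off the axis. A picture is of the moment at which its call begins: read the wrist's pose just before it. camera_model takes no time and is no camera call; for the wrist camera it gives the pose at the moment of the call.
- robot.close_job(): hands the job in, once; it reports no verdict.
The state is a dict: "t": time; "joint_pos": joint angles; "joint_velocities": joint speeds; "joint_torque": joint torques, N m; "tcp_pos": TCP position; "orientation": TCP orientation; "contact_force": force on the tool from outside, world axes, zero at the start; "ft_torque": the same for the moment, N m; "width": opening from 0.0 (shut) to 1.0 (fully open).
Only numpy, scipy, OpenCV 4.12 (cv2) and the standard library are available. Lean on these libraries where they do the work, as an engineer would, in place of code of your own. Each camera call takes 0.05 s, during which the arm holds its last target.

## Task

Extend the clear splash guard on the lab bench by one hole: squeeze the orange snap button flush with the aluminium tube, slide the tube outwards, away from the bracket column, and stop when the button pops through the hole in the blue collar. Be gentle: never force the tube against the button. Let go so that the latch alone holds the guard, and leave the other things on the bench where they are.

Things in the scene. Friction and masses are not known exactly. Their poses are not given: they have to be found in the camera images.
- bracket: Fixed grey bench bracket. Origin on the bench (z 0) straight below the snap button; +y points outwards along the level tubes (way of extension), +x to the side where the button sticks out. Foot 130 x 110 x 22 mm and column 40 x 40 mm, 177 mm high, centred at y = -155 mm. A fixed 22 mm square steel inner tube runs from the column along +y, axis 150 mm above the bench.
- first_hole (a point): On the axis of the sliding aluminium tube (30 x 30 mm, 2 mm wall, axis 150 mm up) at its first 13 mm hole; moves with it; axes as the bracket's. Tube spans y = -90 to +216 mm. Sides within 18 mm of here are free to grip at axis height. A blue collar (34 mm square, 30 mm long) clamped round the tube has the second hole, 40 to 66 mm from the first towards the column (varies).
- guard_panel (a point): Centre of the clear guard panel that hangs below the aluminium tube and moves with it: 150 mm wide along the tube, 5 mm thick, 105 mm tall, lower edge 17 mm above the bench, 132 mm outwards from the first hole; axes as the bracket's.
- guard_arm (a joint): How far the aluminium tube is slid out (m): 0 with the button in the first hole (play about 1 mm), growing outwards, end of travel 0.078. A light spring (3 to 5.5 N) pulls it back, friction about 1.5 N: unlatched, it slides back when let go. With the button in the second hole it is held, with 1.5 mm of play either way.
- button_tip (a point): Centre of the outer face of the orange snap button (10 mm across, domed tip), on the bracket's +x side, level with the tube's axis. It sits on the fixed inner tube and does not travel with the aluminium one. Out through the first hole the tip is 6 mm proud of the tube's side (21 mm from the axis); through the collar's hole 4 mm proud of the collar.
- snap_button (a joint): How far the button is pressed in (m): 0 out, 0.006 flush, 0.008 under the wall between holes. Spring 2.5 N, 4.5 N when flush. Squeeze the tube from both sides over the button, then pull it with 10 to 20 N: the tip ducks under; fingers travel with the tube. It springs out by itself at the next hole and then blocks the tube; more than 22 N on it damages it.
- tube_rack: White rack of capped sample tubes, 70 x 130 mm, 88 mm high, beyond the panel; origin under its centre. Leave alone.
- reagent_bottle: Amber bottle, 52 mm across, 110 mm high; origin under its centre. Leave alone.
- card_box: Open cardboard box of test cards, 90 x 130 mm, 67 mm high, on the robot's side of the panel; origin under its centre. Leave alone.
- beaker: Glass beaker, 70 mm across, 90 mm high; origin under its centre. Leave alone.
- pipette_stand: Pipette stand, 100 x 160 mm, 195 mm high; origin under its centre. Leave alone.
- waste_tray: Yellow tray, 160 x 220 mm, 40 mm high; origin under its centre. Leave alone.

How it is judged:
By the outcome, as a careful person would: the job done as asked, in the order asked, and still so for the second after the job is handed in, with the robot touching nothing.
It also fails if it takes over 58 s, if anything falls off the work surface, if the arm or the gripper's body presses on something with over 40 N, if the wrist force passes 120 N, or if a joint passes its speed limit or range.

## Working session

There is one attempt and no reset: what is moved stays moved. The work goes in short steps, Python scripts to look and compute and a tool call to move; the robot and the scene stay as the last step left them, time stands still between calls to the robot, and variables do not carry over. Pictures are saved under pics/ and viewed, and the job is handed in when it is done.

Besides the shell and the picture viewer there is one more tool, called after "Call:" in YAML: its name, and indented under it one key for each argument. send_rows: Moves the arm, as the interface text tells. Its arguments: {"type":"object","properties":{"motion":{"type":"string"},"force":{"type":"number"}},"required":["motion"]}

```bash
mkdir -p pics
cat > h.py <<'E'
import numpy as np,cv2
from workcell import readout,vision,robot
def snap(n,f):
    m=vision.camera_model(n); im=vision.capture(n); cv2.imwrite(f'pics/{f}.png',im[:,:,::-1]); 
    np.savez(f'pics/{f}.npz',im=im,K=m['K'],R=m['R'],t=m['t']); return im,m
def ray(m,u,v,fish=False):
    K,R,t=[np.array(m[k]) for k in 'KRt']
    if fish:
        a=(u-K[0,2])/K[0,0]; b=(v-K[1,2])/K[1,1]; r=np.hypot(a,b)
        d=np.array([0,0,1.]) if r<1e-9 else np.array([a/r*np.sin(r),b/r*np.sin(r),np.cos(r)])
    else: d=np.linalg.inv(K)@[u,v,1]
    return -R.T@t, R.T@d
def onz(m,u,v,z,fish=False):
    c,d=ray(m,u,v,fish); return c+d*(z-c[2])/d[2]
def proj(m,X):
    K,R,t=[np.array(m[k]) for k in 'KRt']; p=K@(R@np.array(X)+t); return p[:2]/p[2]
E
python3 - <<'E'
from h import *
s=readout.read_state();print(s['t'],s['tcp_pos'],s['contact_force'],s['width'],np.round(s['orientation'],3).tolist(),robot.grip_point_offset)
for n in('scene','top','wrist'):
    im,m=snap(n,n+'0'); print(n,np.array(m['K']).round(1).tolist(),np.array(m['R']).round(3).tolist(),m['t'])
a=[cv2.imread(f'pics/{n}0.png') for n in('scene','top','wrist')]
E
```

```text
0.0 [ 0.23994994 -0.63012179  0.22995412] [-0.11334643 -0.83340854 -0.26274693] 1.0002083178930523 [[0.935, 0.356, -0.001], [0.356, -0.935, 0.002], [0.0, -0.002, -1.0]] -0.0187
scene [[455.3, 0.0, 259.3], [0.0, 455.3, 193.1], [0.0, 0.0, 1.0]] [[-0.523, 0.852, 0.017], [0.688, 0.434, -0.581], [-0.503, -0.292, -0.814]] [ 0.2570976  -0.31785409  1.67987999]
top [[368.4, 0.0, 256.3], [0.0, 368.4, 185.4], [0.0, 0.0, 1.0]] [[-0.024, -0.999, -0.022], [-0.996, 0.026, -0.086], [0.087, 0.02, -0.996]] [0.0514663  0.57014805 1.16569155]
wrist [[297.3, 0.0, 256.5], [0.0, 297.3, 191.1], [0.0, 0.0, 1.0]] [[0.355, -0.935, -0.003], [-0.894, -0.34, 0.29], [-0.273, -0.1, -0.957]] [-0.67331217 -0.03808977  0.38028639]
```

View pics/scene0.png

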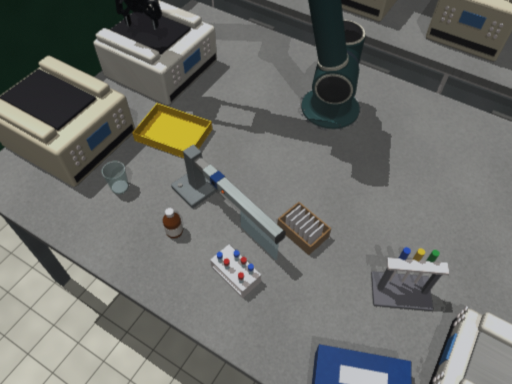

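View pics/top0.png

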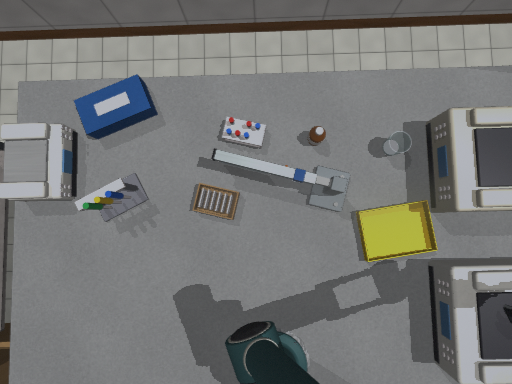

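View pics/wrist0.png

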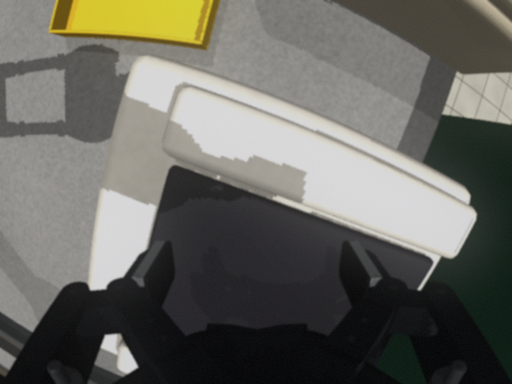

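Run:
```python
from h import *
a=np.load('pics/top0.npz'); b=np.load('pics/scene0.npz')
c1=cv2.resize(a['im'][135:220,200:360],None,fx=4.8,fy=4.8,interpolation=cv2.INTER_CUBIC)
cv2.imwrite('pics/ctop0.png',c1[:,:,::-1])
c2=cv2.resize(b['im'][140:250,165:300],None,fx=5,fy=5,interpolation=cv2.INTER_CUBIC)
cv2.imwrite('pics/cscene0.png',c2[:,:,::-1])
im=a['im']; hsv=cv2.cvtColor(im,cv2.COLOR_RGB2HSV)
roi=np.zeros(im.shape[:2],np.uint8); roi[140:200,205:350]=1
blue=((hsv[...,0]>100)&(hsv[...,0]<130)&(hsv[...,1]>120)&(roi>0))
ys,xs=np.nonzero(blue); print('collar px',xs.mean(),ys.mean(),len(xs), onz(a,xs.mean(),ys.mean(),.167))
for n,p in dict(end=(215,155)).items(): print(n,onz(a,*p,.165))
```

```text
collar px 299.00943396226415 174.47169811320754 106 [ 0.58707287 -0.08779911  0.167     ]
end [0.65010263 0.15132649 0.165     ]
```

View pics/ctop0.png

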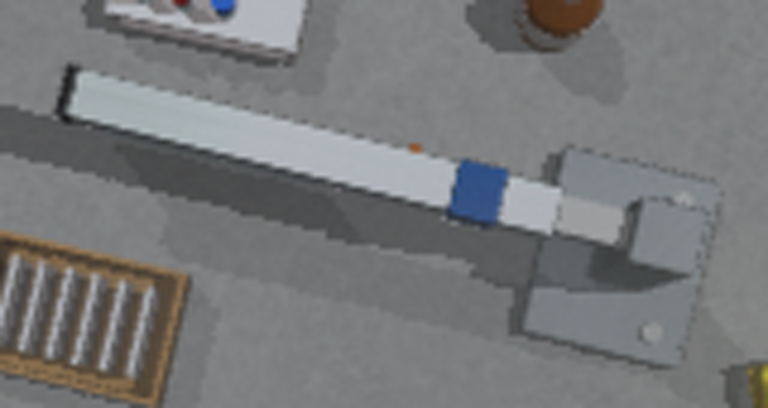

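View pics/cscene0.png

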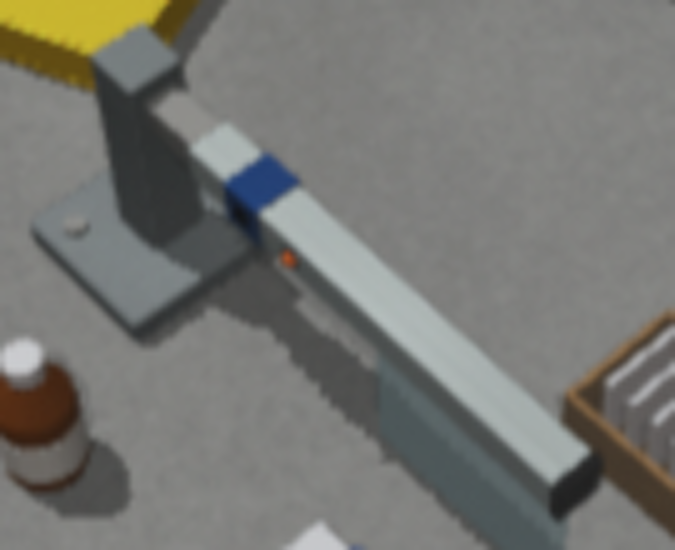

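The top view shows the button at crop (415,147), full (286,166), and the collar at (299,174). The scene view shows the button at about (222,191).

Run:
```python
from h import *
a=np.load('pics/top0.npz'); b=np.load('pics/scene0.npz')
def om(im,r):
    h=cv2.cvtColor(im,cv2.COLOR_RGB2HSV); k=np.zeros(im.shape[:2],bool); k[r[0]:r[1],r[2]:r[3]]=1
    m=(h[...,0]<15)&(h[...,1]>70)&k; ys,xs=np.nonzero(m); w=h[...,1][m].astype(float); return (xs*w).sum()/w.sum(),(ys*w).sum()/w.sum(),len(xs)
p=om(a['im'],(155,178,270,300)); q=om(b['im'],(183,200,215,230)); print(p,q)
c1,d1=ray(a,*p[:2]);c2,d2=ray(b,*q[:2])
s=np.linalg.lstsq(np.c_[d1,-d2],c2-c1,rcond=None)[0]
P1=c1+s[0]*d1;P2=c2+s[1]*d2;print('tri',P1,P2)
print('onplane .15',onz(a,*p[:2],.15),onz(b,*q[:2],.15))
# tube top mask axis in top view
im=a['im'].astype(int); k=np.zeros(im.shape[:2],bool);k[140:200,212:320]=1
g=(im.min(2)>165)&k
n,l,st,ce=cv2.connectedComponentsWithStats(g.astype(np.uint8))
for i in range(1,n):
  if st[i,4]>60:
    print(st[i],ce[i]); 
    ys,xs=np.nonzero(l==i); W=np.array([onz(a,x,y,.165)[:2] for x,y in zip(xs,ys)])
    r=cv2.minAreaRect((W*1e3).astype(np.float32)); print(r, W.mean(0)); 
    u=np.linalg.svd(W-W.mean(0))[2][0]; print('dir',u,np.degrees(np.arctan2(u[1],u[0])))
    print(cv2.boxPoints(r))
```

```text
(np.float64(286.1654929577465), np.float64(165.37852112676057), 5) (np.float64(222.219801980198), np.float64(191.36303630363037), 12)
tri [ 0.61617175 -0.05303039  0.1525407 ] [ 0.6138447  -0.0487346   0.15194578]
onplane .15 [ 0.61652706 -0.05318977  0.15      ] [ 0.61273721 -0.049604    0.15      ]
[238 140  24   5  74] [252.47297297 141.35135135]
((685.2156982421875, 51.16014862060547), (66.39510345458984, 11.685550689697266), 88.35531616210938) [0.68686147 0.04251214]
dir [-0.12569411 -0.99206905] -97.22084137647579
[[678.4225    18.143967]
 [690.1033    17.808578]
 [692.0089    84.17633 ]
 [680.3281    84.51172 ]]
[218 151  77  27 610] [261.15901639 165.04918033]
((622.3312377929688, 36.95844268798828), (224.39385986328125, 26.580242156982422), 74.32943725585938) [0.61735974 0.01933142]
dir [-0.27285539 -0.96205506] -105.834249932829
[[579.23004  -67.47846 ]
 [604.8223   -74.657936]
 [665.43243  141.39536 ]
 [639.84015  148.57483 ]]
[304 172  13  11 102] [310.05882353 177.09803922]
((578.4705810546875, -119.11935424804688), (30.96158218383789, 26.452983856201172), 74.26778411865234) [ 0.57894873 -0.11911786]
dir [-0.14321435 -0.9896917 ] -98.23388952011423
[[ 561.54205 -130.43398]
 [ 587.0041  -137.60648]
 [ 595.3991  -107.80473]
 [ 569.9371  -100.63223]]
```

Call:
send_rows:
  motion: "1 0.018 0.029 0.008 2.7;1 0.018 0.029 0.008 2.7;1 0.018 0.029 0.008 2.7;1 0.018 0.029 0.008 2.7;1 0.018 0.029 0.008 2.7;1 0.018 0.029 0.008 2.7;1 0.018 0.029 0.008 2.7;1 0.018 0.029 0.008 2.7;1 0.018 0.029 0.008 2.7;1 0.018 0.029 0.008 2.7;1 0.018 0.029 0.008 2.7;1 0.018 0.029 0.008 2.7"
  force: 40

```text
t: 1.15
tcp_pos: [0.4566, -0.2811, 0.3274]
orientation: [[0.597, 0.802, -0.0], [0.802, -0.597, 0.0], [0.0, -0.0, -1.0]]
contact_force: [1.0, -0.1, -0.5]
width: 0.997
```

Call:
send_rows:
  motion: "1 0.018 0.029 0 2.7;1 0.018 0.029 0 2.7;1 0.018 0.029 0 2.7;1 0.018 0.029 0 2.7;1 0.018 0.029 0 2.7;1 0.018 0.029 0 2.7;1 0.018 0.029 0 2.7;1 0.018 0.029 0 2.7;1 0 0 0 0;1 0 0 0 0"

```text
t: 1.98
tcp_pos: [0.6005, -0.0491, 0.3264]
orientation: [[0.259, 0.966, -0.001], [0.966, -0.259, 0.0], [-0.0, -0.001, -1.0]]
contact_force: [-1.0, -0.9, 0.6]
width: 1.0
```

Run:
```python
from h import *
s=readout.read_state();print(s['t'],s['tcp_pos'],s['contact_force'],np.round(s['orientation'],3).tolist())
im,m=snap('wrist','wrist1')
P=np.array([.615,-.051,.15]);R,t=m['R'],m['t'];q=R@P+t;th=np.arctan2(np.hypot(*q[:2]),q[2]);print(q, m['K'][:2,2]+297.3*th*q[:2]/np.hypot(*q[:2]))
```

```text
1.9833 [ 0.60049505 -0.04912641  0.32643257] [-1.04858359 -0.88249931  0.55874221] [[0.259, 0.966, -0.001], [0.966, -0.259, 0.0], [-0.0, -0.001, -1.0]]
[ 0.01583523 -0.02402623  0.32607979] [270.90658282 169.27245242]
```

View pics/wrist1.png

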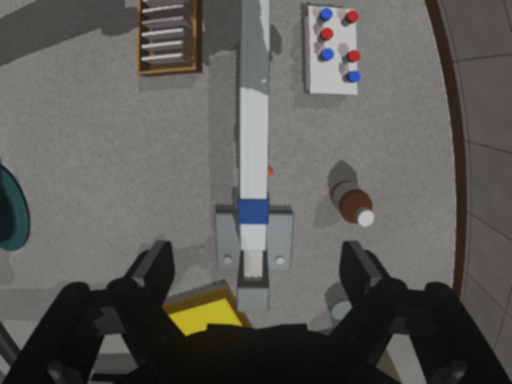

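The wrist view shows the button at (270,171), right where predicted, and the collar at (253,211).

```bash
cat > w.py <<'E'
from h import *
import sys
a=np.load(f'pics/{sys.argv[1]}.npz'); im=a['im']; h=cv2.cvtColor(im,cv2.COLOR_RGB2HSV)
k=np.zeros(im.shape[:2],bool); k[90:260,215:300]=1
m=(h[...,0]<15)&(h[...,1]>110)&k&(np.arange(512)>255); ys,xs=np.nonzero(m); print('btn',xs.mean(),ys.mean(),len(xs),xs.min(),xs.max()); B=onz(a,xs.mean(),ys.mean(),.15,True); print(B)
m=(h[...,0]>100)&(h[...,0]<130)&(h[...,1]>120)&k; ys,xs=np.nonzero(m); C=onz(a,xs.mean(),ys.mean(),.167,True); print('col',xs.mean(),ys.mean(),len(xs),ys.min(),ys.max(),C)
# tube edges per row
L=[];Rr=[]
g=(im.min(2)>165)&k
for v in range(95,250,4):
    x=np.nonzero(g[v])[0]
    if len(x)>15 and np.ptp(x)<40: L.append(onz(a,x.min()-.5,v,.165,True)[:2]); Rr.append(onz(a,x.max()+.5,v,.165,True)[:2])
for E in(L,Rr):
    E=np.array(E); p=np.polyfit(E[:,1],E[:,0],1); print('edge',p,np.degrees(np.arctan2(1,p[0])),np.std(E[:,0]-np.polyval(p,E[:,1])))
ang=np.radians(74.6); o=np.array([np.cos(ang),np.sin(ang)]); n=np.array([o[1],-o[0]])
L=np.array(L);Rr=np.array(Rr); nl,nr=(L@n).mean(),(Rr@n).mean(); print('n: left,right',nl,nr,nr-nl,'axis',(nl+nr)/2,'btn n',B[:2]@n,'col n',C[:2]@n)
print('spacing',(B-C)[:2]@o); na=(nl+nr)/2; print('grip xy',na*n+(B[:2]@o)*o)
E
python3 w.py wrist1
```

```text
btn 269.6 171.2 25 268 272
[ 0.61306551 -0.05273948  0.15      ]
col 252.7849927849928 210.96536796536796 693 199 222 [ 0.58480084 -0.0868492   0.167     ]
edge [0.27386675 0.59533472] 74.6841317639761 0.00044937871127964413
edge [0.28180232 0.62333049] 74.26204061563035 0.00046639565901532287
n: left,right 0.5740107939190481 0.6007009223703914 0.02669012845134333 axis 0.5873558581447198 btn n 0.6050589306968489 col n 0.5868671380455034
spacing 0.040390879248079874
grip xy [ 0.59599806 -0.04803832]
```

Call:
send_rows:
  motion: "0.8 -0.0045 0.001 -0.02 -0.5;0.8 0 0 -0.02 0;0.8 0 0 -0.02 0;0.8 0 0 -0.02 0;0.8 0 0 -0.02 0;0.8 0 0 -0.02 0;0.8 0 0 -0.015 0;0.8 0 0 0 0;0.8 0 0 0 0"

```text
t: 2.78
tcp_pos: [0.5944, -0.051, 0.1914]
orientation: [[0.272, 0.962, -0.003], [0.962, -0.272, 0.0], [-0.001, -0.002, -1.0]]
contact_force: [0.9, 0.5, 0.9]
width: 0.798
```

```bash
python3 - <<'E'
from h import *
s=readout.read_state();print(s['t'],s['tcp_pos'],s['contact_force'],np.round(s['orientation'],3).tolist())
snap('wrist','wrist2')
E
python3 w.py wrist2
```

```text
2.7833 [ 0.59435298 -0.05096818  0.19142218] [0.87983444 0.5255622  0.92961187] [[0.272, 0.962, -0.003], [0.962, -0.272, 0.0], [-0.001, -0.002, -1.0]]
btn 287.23809523809524 211.79365079365078 63 285 291
[ 0.6137838  -0.05293686  0.15      ]
col 236.0 259.0 1 259 259 [ 0.57434272 -0.0689849   0.167     ]
edge [0.72269219 0.60603277] 54.144654278178734 0.0004857069725536758
edge [-0.90128448  0.58420821] 132.0278469838228 0.0002987300301099105
n: left,right 0.5749961979513043 0.593296677322004 0.018300479370699674 axis 0.5841464376366541 btn n 0.6058038425537745 col n 0.5720405359666301
spacing 0.025945666091166542
grip xy [ 0.59290399 -0.0471856 ]
```

View pics/wrist2.png

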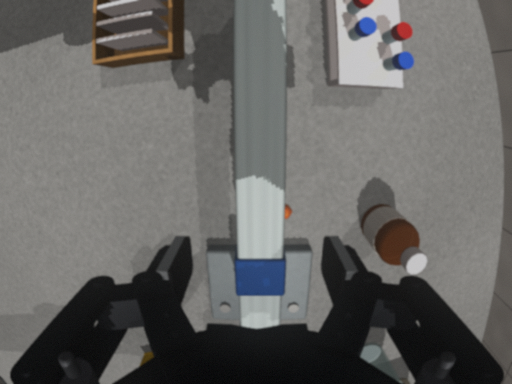

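Run:
```python
from h import *
a=np.load('pics/wrist2.npz'); im=a['im'].astype(float)
n=np.array([.9636,-.2672]);o=-np.array([-.2672,-.9636])
g=cv2.GaussianBlur(im,(3,3),0).mean(2)
for v in (190,200,206,222,230):
    d=np.gradient(g[v]); l=225+np.argmax(d[225:250]); r=272+np.argmin(d[272:296])
    def sub(i,s): w=np.clip(s*d[i-2:i+3],0,None); return (w*np.arange(i-2,i+3)).sum()/w.sum()
    l=sub(l,1);r=sub(r,-1); A=onz(a,l,v,.165,True)[:2];B=onz(a,r,v,.165,True)[:2]; print(v,l,r,A@n,B@n,B@n-A@n,(A@n+B@n)/2)
h=cv2.cvtColor(a['im'],cv2.COLOR_RGB2HSV); m=(h[...,0]>100)&(h[...,0]<130)&(h[...,1]>120); m[:250]=0;m[310:]=0;m[:,:230]=0;m[:,292:]=0
ys,xs=np.nonzero(m);print(ys.min(),ys.max(),xs.min(),xs.max())
T=onz(a,260,ys.min()-.5,.167,True)[:2]@o;U=onz(a,260,ys.max()+.5,.167,True)[:2]@o;b=onz(a,287.2,211.8,.15,True)[:2]@o
print('collar o',T,U,T-U,'btn o',b,'spacing',b-(T+U)/2)
s=readout.read_state()['tcp_pos'][:2];print('tcp n,o',s@n,s@o)
```

```text
190 236.50799797945783 282.6360662441218 0.5734559934763925 0.6008794121940085 0.027423418717616 0.5871677028352005
200 236.87906260691068 282.9768552534901 0.5735160635724875 0.601212845311127 0.02769678173863943 0.5873644544418073
206 237.05673505798396 283.7534088525278 0.5735210941447323 0.6017703297430146 0.028249235598282296 0.5876457119438734
222 236.8954648526077 282.26613775694193 0.5731257369840483 0.6011121745433128 0.027986437559264443 0.5871189557636806
230 237.04046953605365 282.05678591709255 0.5730537355780783 0.6011200221350116 0.02806628655693333 0.5870868788565449
259 294 235 284
collar o 0.08737396927885023 0.05832924133771006 0.029044727941140172 btn o 0.11298881620669726 spacing 0.040137210898417125
tcp n,o 0.5873899365345503 0.11011252430988602
```

Call:
send_rows:
  motion: "0.8 0.001 0.003 -0.015 0;0.8 0 0 -0.015 0;0.8 0 0 -0.015 0;0.8 0 0 -0.015 0;0.8 0 0 0 0;0.8 0 0 0 0"
  force: 25

```text
t: 3.33
tcp_pos: [0.5969, -0.0472, 0.1331]
orientation: [[0.27, 0.963, 0.0], [0.963, -0.27, -0.0], [-0.0, 0.0, -1.0]]
contact_force: [0.5, -0.2, 0.9]
width: 0.805
```

Run:
```python
from h import *
s=readout.read_state();p=s['tcp_pos'];n=np.array([.9636,-.2672]);o=np.array([.2672,.9636]);print(s['t'],p,p[:2]@n,p[:2]@o,s['contact_force'],np.round(s['orientation'],3).tolist())
snap('wrist','wrist3')
```

```text
3.3333 [ 0.59691133 -0.04721013  0.13313509] 0.5877983001320815 0.11400302400009595 [ 0.48865335 -0.16326607  0.8753121 ] [[0.27, 0.963, 0.0], [0.963, -0.27, -0.0], [-0.0, 0.0, -1.0]]
```

View pics/wrist3.png

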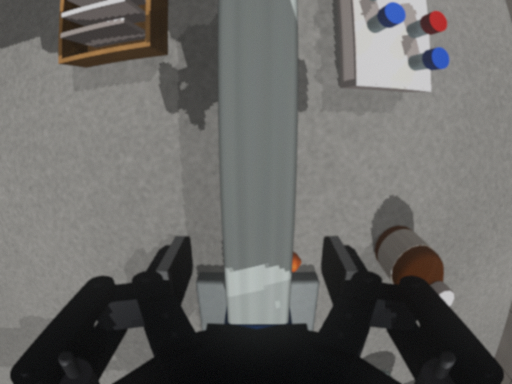

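The button, at (296,262), is level with the fingertips, and the tube is centred between them. Next I close.

Call:
send_rows:
  motion: "0.6 0 0 -0.002 0;0.5 0 0 0 0;0.45 0 0 0 0;0.42 0 0 0 0;0.4 0 0 0 0;0.4 0 0 0 0"
  force: 25

```text
t: 3.88
tcp_pos: [0.5982, -0.0471, 0.1316]
orientation: [[0.27, 0.963, 0.004], [0.963, -0.27, -0.001], [0.0, 0.004, -1.0]]
contact_force: [3.6, -2.0, 2.9]
width: 0.399
```

Call:
send_rows:
  motion: "0.38 0 0 0 0;0.36 0 0 0 0;0.34 0 0 0 0;0.32 0 0 0 0;0.3 0 0 0 0;0.3 0 0 0 0;0.3 0 0 0 0"

```text
t: 4.47
tcp_pos: [0.5974, -0.0469, 0.1311]
orientation: [[0.27, 0.963, 0.002], [0.963, -0.27, -0.0], [0.0, 0.002, -1.0]]
contact_force: [3.1, -0.3, 4.7]
width: 0.347
```

Run:
```python
from h import *
s=readout.read_state();p=s['tcp_pos'];n=np.array([.9636,-.2672]);o=np.array([.2672,.9636]);print(s['t'],p,p[:2]@n,p[:2]@o,s['contact_force'],s['width']*85)
snap('wrist','wrist4');snap('scene','scene4')
b=np.load('pics/scene4.npz')
cv2.imwrite('pics/cscene4.png',cv2.resize(b['im'][140:250,165:300],None,fx=5,fy=5,interpolation=cv2.INTER_CUBIC)[:,:,::-1])
```

```text
4.4667 [ 0.59741101 -0.04688252  0.13108599] 0.5881922571533048 0.11445222208272444 [ 3.11801754 -0.33528511  4.69023531] 29.515420852228935
```

View pics/wrist4.png

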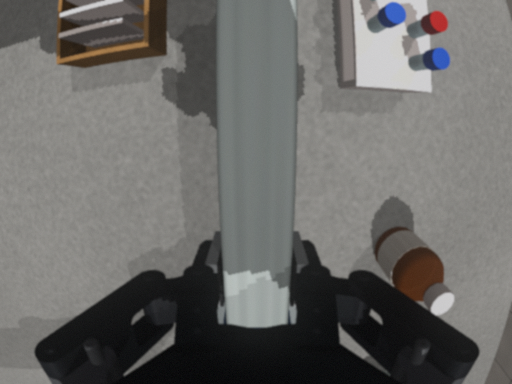

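View pics/cscene4.png

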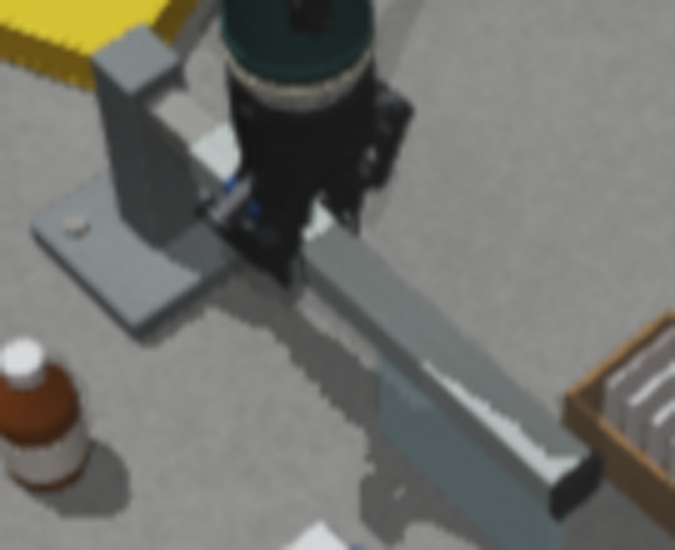

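Call:
send_rows:
  motion: "0.3 0.0003 0.001 0 0;0.3 0.0003 0.001 0 0;0.3 0.0003 0.001 0 0;0.3 0 0 0 0;0.3 0 0 0 0"
  force: 25

```text
t: 4.98
tcp_pos: [0.5977, -0.0457, 0.1311]
orientation: [[0.27, 0.963, 0.0], [0.963, -0.27, -0.003], [-0.003, 0.001, -1.0]]
contact_force: [1.3, -7.6, 6.2]
width: 0.347
```

Call:
send_rows:
  motion: "0.3 0.0003 0.001 0 0;0.3 0.0003 0.001 0 0;0.3 0 0 0 0;0.3 0 0 0 0"

```text
t: 5.32
tcp_pos: [0.5982, -0.0439, 0.1311]
orientation: [[0.27, 0.963, 0.0], [0.963, -0.27, -0.003], [-0.003, 0.001, -1.0]]
contact_force: [0.9, -8.1, 7.0]
width: 0.346
```

Call:
send_rows:
  motion: "0.3 0.0003 0.001 0 0;0.3 0.0003 0.001 0 0;0.3 0.0003 0.001 0 0;0.3 0.0003 0.001 0 0;0.3 0.0003 0.001 0 0;0.3 0 0 0 0;0.3 0 0 0 0"

```text
t: 5.9
tcp_pos: [0.599, -0.041, 0.1311]
orientation: [[0.269, 0.963, -0.001], [0.963, -0.269, -0.007], [-0.007, 0.001, -1.0]]
contact_force: [-0.5, -13.3, 7.4]
width: 0.348
```

```bash
cat > c.py <<'E'
from h import *
import sys
f=sys.argv[1]
s=readout.read_state();p=s['tcp_pos'];n=np.array([.9636,-.2672]);o=np.array([.2672,.9636]);print(s['t'],p,p[:2]@n,'o',p[:2]@o,'F n,o',s['contact_force'][:2]@n,s['contact_force'][:2]@o,s['width']*85)
im,m=snap('top','top'+f); snap('scene','scene'+f)
b=np.load(f'pics/scene{f}.npz')
A=cv2.resize(b['im'][140:250,165:300],None,fx=4,fy=4,interpolation=cv2.INTER_CUBIC)
cv2.imwrite(f'pics/c{f}.png',A[:,:,::-1])
# dark end cap in top view
a0=np.load('pics/top0.npz')['im']
def cap(i):
    k=np.zeros(i.shape[:2],bool);k[143:168,204:224]=1; q=(i.max(2)<45)&k; ys,xs=np.nonzero(q); return xs.mean(),ys.mean(),len(xs)
for i in(a0,im):
    c=cap(i); P=onz(m,*c[:2],.15); print('cap',c,P[:2],P[:2]@o)
E
python3 c.py 5
```

```text
5.9 [ 0.59904297 -0.0409583   0.13107729] 0.5881818651782242 o 0.12059685995676007 F n,o 3.079261413975593 -12.95829314133713 29.553003852819415
cap (np.float64(213.2), np.float64(153.6), 10) [0.65699352 0.15851663] 0.3282952949035503
cap (np.float64(211.0), np.float64(153.71428571428572), 7) [0.65683543 0.16496605] 0.3344677100576284
```

View pics/c5.png

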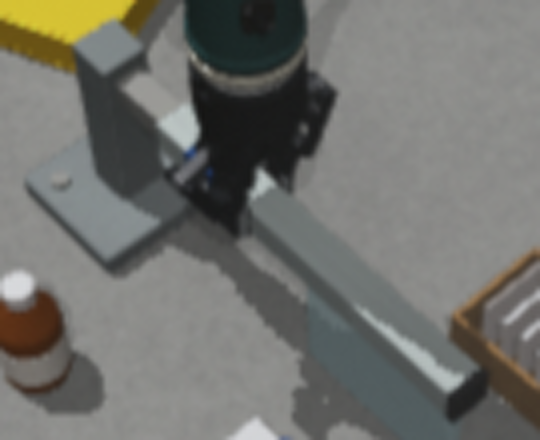

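Call:
send_rows:
  motion: "0.3 0.0003 0.001 0 0;0.3 0.0003 0.001 0 0;0.3 0.0003 0.001 0 0;0.3 0.0003 0.001 0 0;0.3 0 0 0 0"

```text
t: 6.42
tcp_pos: [0.6008, -0.0346, 0.1311]
orientation: [[0.27, 0.963, 0.0], [0.963, -0.27, -0.002], [-0.002, 0.001, -1.0]]
contact_force: [1.6, -4.3, 7.3]
width: 0.345
```

Call:
send_rows:
  motion: "0.3 0.0005 0.0019 0 0;0.3 0.0005 0.0019 0 0;0.3 0.0006 0.0019 0 0;0.3 0.0005 0.0019 0 0;0.3 0.0006 0.0019 0 0;0.3 0.0005 0.0019 0 0;0.3 0.0005 0.0019 0 0;0.3 0.0005 0.0019 0 0;0.3 0.0005 0.0019 0 0;0.3 0 0 0 0;0.3 0 0 0 0"

```text
t: 7.33
tcp_pos: [0.6055, -0.0177, 0.1311]
orientation: [[0.269, 0.963, -0.0], [0.963, -0.269, -0.003], [-0.003, 0.001, -1.0]]
contact_force: [1.1, -6.7, 6.3]
width: 0.346
```

```bash
python3 c.py 6
```

```text
7.3333 [ 0.60549375 -0.01769877  0.13105211] 0.588182884073768 o 0.14473339666920315 F n,o 2.818612084429157 -6.203235418613236 29.389560651660315
cap (np.float64(213.2), np.float64(153.6), 10) [0.65699352 0.15851663] 0.3282952949035503
cap (np.float64(204.0), np.float64(149.5), 4) [0.66987886 0.18533723] 0.3575825905761861
```

View pics/c6.png

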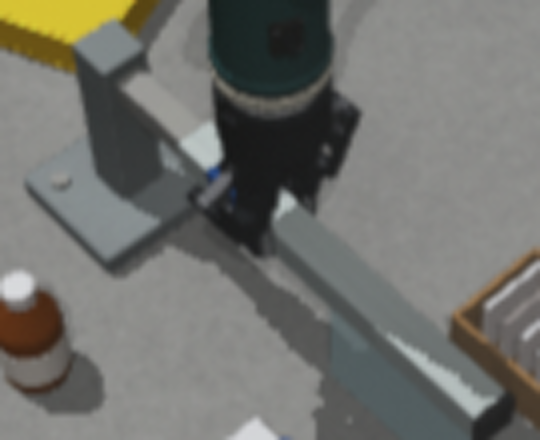

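Call:
send_rows:
  motion: "0.3 0.0003 0.001 0 0;0.3 0.0003 0.001 0 0;0.3 0.0003 0.001 0 0;0.3 0.0003 0.001 0 0;0.3 0.0003 0.001 0 0;0.3 0.0003 0.001 0 0;0.3 0 0 0 0;0.3 0 0 0 0"

```text
t: 8.1
tcp_pos: [0.6072, -0.0116, 0.131]
orientation: [[0.27, 0.963, -0.0], [0.963, -0.27, -0.003], [-0.003, 0.0, -1.0]]
contact_force: [2.2, -0.3, 6.2]
width: 0.35
```

Call:
send_rows:
  motion: "0.3 0.0003 0.001 0 0;0.3 0.0003 0.001 0 0;0.3 0 0 0 0;0.3 0 0 0 0"

```text
t: 8.43
tcp_pos: [0.6079, -0.0089, 0.131]
orientation: [[0.269, 0.963, -0.0], [0.963, -0.269, -0.002], [-0.002, 0.001, -1.0]]
contact_force: [0.9, -3.7, 6.6]
width: 0.349
```

Call:
send_rows:
  motion: "0.3 0.0003 0.001 0 0;0.3 0 0 0 0;0.3 0 0 0 0"

```text
t: 8.68
tcp_pos: [0.6082, -0.008, 0.1311]
orientation: [[0.269, 0.963, -0.0], [0.963, -0.269, -0.002], [-0.002, 0.0, -1.0]]
contact_force: [1.5, -3.9, 7.5]
width: 0.35
```

```bash
python3 c.py 7
python3 - <<'E'
from h import *
b=np.load('pics/scene7.npz');cv2.imwrite('pics/c7.png',cv2.resize(b['im'][165:215,195:260],None,fx=10,fy=10,interpolation=cv2.INTER_CUBIC)[:,:,::-1])
b=np.load('pics/top7.npz');cv2.imwrite('pics/ct7.png',cv2.resize(b['im'][135:200,240:340],None,fx=7,fy=7,interpolation=cv2.INTER_CUBIC)[:,:,::-1])
E
```

```text
8.6833 [ 0.60819939 -0.0079805   0.1310726 ] 0.5881933241398484 o 0.15482086850097734 F n,o 2.4690111086375803 -3.380372785158232 29.761351538941867
cap (np.float64(213.2), np.float64(153.6), 10) [0.65699352 0.15851663] 0.3282952949035503
cap (np.float64(nan), np.float64(nan), 0) [nan nan] nanc.py:12: RuntimeWarning: Mean of empty slice.
  k=np.zeros(i.shape[:2],bool);k[143:168,204:224]=1; q=(i.max(2)<45)&k; ys,xs=np.nonzero(q); return xs.mean(),ys.mean(),len(xs)
  ret = ret.dtype.type(ret / rcount)
```

View pics/c7.png

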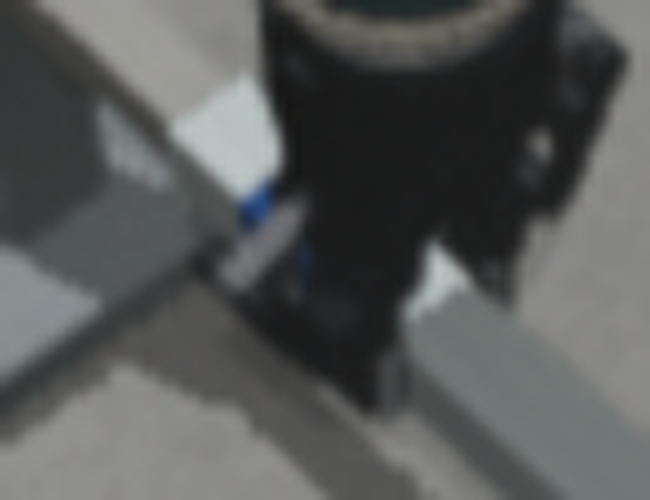

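View pics/ct7.png

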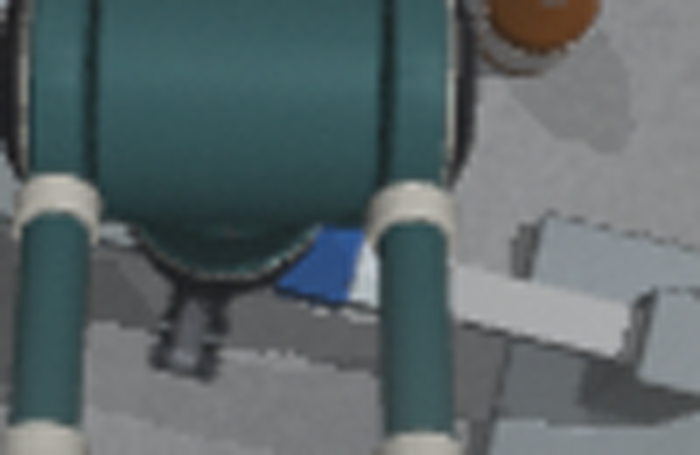

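The button is hidden by the finger, so I'll feel for the stop in small steps.

Call:
send_rows:
  motion: "0.3 0.0003 0.001 0 0;0.3 0 0 0 0;0.3 0 0 0 0"

```text
t: 9.03
tcp_pos: [0.6084, -0.0073, 0.131]
orientation: [[0.269, 0.963, -0.0], [0.963, -0.269, -0.003], [-0.003, 0.0, -1.0]]
contact_force: [0.5, -4.5, 7.3]
width: 0.351
```

Call:
send_rows:
  motion: "0.3 0.0003 0.001 0 0;0.3 0 0 0 0;0.3 0 0 0 0"

```text
t: 9.28
tcp_pos: [0.6087, -0.0064, 0.1311]
orientation: [[0.269, 0.963, -0.0], [0.963, -0.269, -0.003], [-0.003, 0.0, -1.0]]
contact_force: [-0.4, -5.5, 7.3]
width: 0.349
```

Call:
send_rows:
  motion: "0.3 0.0003 0.001 0 0;0.3 0 0 0 0;0.3 0 0 0 0"

```text
t: 9.53
tcp_pos: [0.6089, -0.0054, 0.131]
orientation: [[0.269, 0.963, -0.001], [0.963, -0.269, -0.003], [-0.003, 0.0, -1.0]]
contact_force: [-1.3, -5.7, 6.6]
width: 0.346
```

```bash
python3 c.py 8 2>/dev/null
python3 - <<'E'
from h import *
snap('wrist','wrist8')
b=np.load('pics/top8.npz');cv2.imwrite('pics/ct8.png',cv2.resize(b['im'][135:175,190:340],None,fx=5,fy=5,interpolation=cv2.INTER_CUBIC)[:,:,::-1])
E
```

```text
9.5333 [ 0.60890445 -0.00540093  0.13104409] 0.5881834537192404 o 0.157494932291005 F n,o 0.27653235144925037 -5.83882519874717 29.444135981360727
cap (np.float64(213.2), np.float64(153.6), 10) [0.65699352 0.15851663] 0.3282952949035503
cap (np.float64(nan), np.float64(nan), 0) [nan nan] nan
```

View pics/wrist8.png

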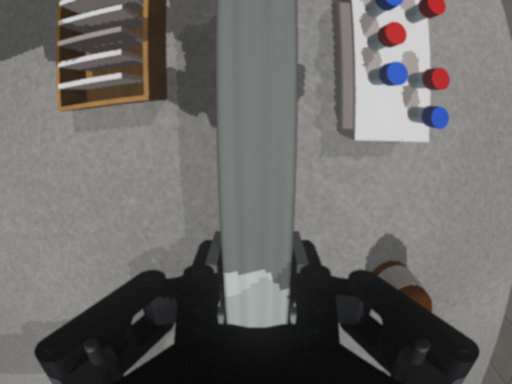

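View pics/ct8.png

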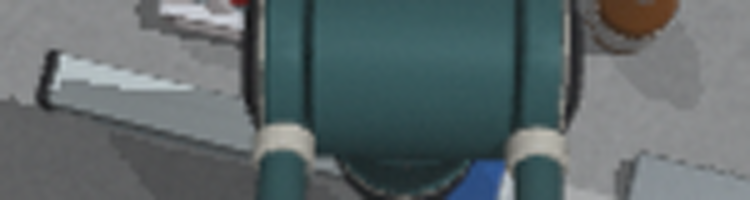

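The end cap has moved about 43 mm along with the fingers, so there is no slip. The force is still at the plain sliding level, so I'll keep stepping.

Call:
send_rows:
  motion: "0.3 0.0003 0.001 0 0;0.3 0 0 0 0;0.3 0 0 0 0"

```text
t: 9.93
tcp_pos: [0.6092, -0.0045, 0.1311]
orientation: [[0.27, 0.963, -0.001], [0.963, -0.27, -0.003], [-0.003, 0.0, -1.0]]
contact_force: [0.4, -5.7, 6.8]
width: 0.346
```

Call:
send_rows:
  motion: "0.3 0.0003 0.001 0 0;0.3 0 0 0 0;0.3 0 0 0 0"

```text
t: 10.18
tcp_pos: [0.6092, -0.0043, 0.1311]
orientation: [[0.269, 0.963, -0.001], [0.963, -0.269, -0.004], [-0.004, 0.0, -1.0]]
contact_force: [-1.1, -8.0, 7.6]
width: 0.35
```

Call:
send_rows:
  motion: "0.3 0.0001 0.0005 0 0;0.3 0 0 0 0;0.3 0 0 0 0"

```text
t: 10.43
tcp_pos: [0.6092, -0.0042, 0.1311]
orientation: [[0.269, 0.963, -0.001], [0.963, -0.269, -0.005], [-0.005, 0.0, -1.0]]
contact_force: [-1.0, -11.2, 8.6]
width: 0.349
```

Blocked: two steps gave almost no motion and the force rose. The button has popped. I'll ease back so the latch takes the load.

Call:
send_rows:
  motion: "0.3 -0.0003 -0.001 0 0;0.3 -0.0003 -0.001 0 0;0.3 -0.0003 -0.001 0 0;0.3 0 0 0 0;0.3 0 0 0 0"

```text
t: 10.85
tcp_pos: [0.6089, -0.0055, 0.1311]
orientation: [[0.27, 0.963, -0.0], [0.963, -0.27, -0.002], [-0.002, 0.0, -1.0]]
contact_force: [0.5, -4.4, 7.2]
width: 0.346
```

Call:
send_rows:
  motion: "0.3 -0.0003 -0.001 0 0;0.3 -0.0003 -0.001 0 0;0.3 0 0 0 0;0.3 0 0 0 0"

```text
t: 11.18
tcp_pos: [0.6083, -0.0074, 0.131]
orientation: [[0.27, 0.963, -0.0], [0.963, -0.27, -0.002], [-0.002, 0.001, -1.0]]
contact_force: [2.0, -4.4, 5.9]
width: 0.349
```

Call:
send_rows:
  motion: "0.3 -0.0003 -0.001 0 0;0.3 0 0 0 0;0.3 0 0 0 0"

```text
t: 11.43
tcp_pos: [0.6082, -0.0081, 0.1311]
orientation: [[0.27, 0.963, 0.0], [0.963, -0.27, -0.001], [-0.001, 0.001, -1.0]]
contact_force: [1.5, -1.9, 5.8]
width: 0.35
```

Call:
send_rows:
  motion: "0.3 -0.0003 -0.001 0 0;0.3 0 0 0 0;0.3 0 0 0 0"

```text
t: 11.68
tcp_pos: [0.6081, -0.0082, 0.131]
orientation: [[0.27, 0.963, 0.001], [0.963, -0.27, -0.0], [0.0, 0.001, -1.0]]
contact_force: [3.2, -0.7, 6.1]
width: 0.347
```

The guard stopped again with the force near zero, so the latch is holding it. I'll open the fingers and rise.

Call:
send_rows:
  motion: "0.4 0 0 0 0;0.45 0 0 0 0;0.55 0 0 0 0;0.7 0 0 0 0;0.8 0 0 0 0;0.8 0 0 0 0;0.8 0 0 0 0"

```text
t: 12.27
tcp_pos: [0.6075, -0.0082, 0.13]
orientation: [[0.27, 0.963, -0.001], [0.963, -0.27, 0.0], [-0.0, -0.001, -1.0]]
contact_force: [0.1, 0.7, -0.6]
width: 0.801
```

Run:
```python
from h import *
s=readout.read_state();print(s['t'],s['tcp_pos'],s['contact_force'],s['width']*85)
snap('wrist','wrist9')
```

```text
12.2667 [ 0.60753694 -0.00818164  0.13002653] [ 0.09531113  0.6827392  -0.59484284] 68.10823786606349
```

View pics/wrist9.png

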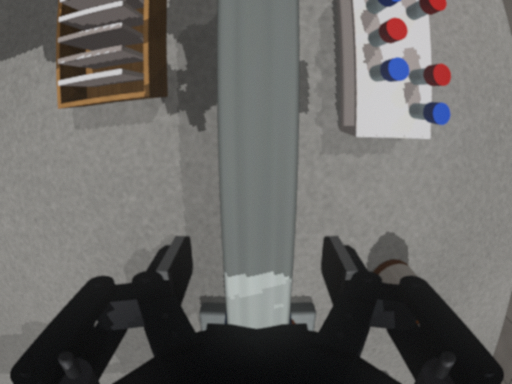

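Released cleanly with the tube clear of both fingers. Now straight up, then back a little towards the robot so the cameras can see.

Call:
send_rows:
  motion: "0.8 0 0 0.015 0;0.8 0 0 0.02 0;0.8 0 0 0.02 0;0.8 0 0 0.025 0;0.8 0 0 0.03 0;0.8 0 0 0.03 0;0.8 0 0 0.03 0;0.8 0 0 0.03 0;0.8 0 0 0 0"

```text
t: 13.07
tcp_pos: [0.6109, -0.0084, 0.3389]
orientation: [[0.27, 0.963, 0.013], [0.963, -0.27, -0.001], [0.003, 0.012, -1.0]]
contact_force: [1.5, 0.2, 0.9]
width: 0.797
```

Call:
send_rows:
  motion: "0.8 -0.015 0.03 0 0;0.8 -0.015 0.03 0 0;0.8 -0.015 0.03 0 0;0.8 -0.015 0.03 0 0;0.8 -0.015 0.03 0 0;0.8 -0.015 0.03 0 0;0.8 -0.015 0.03 0 0;0.8 -0.015 0.03 0 0;0.8 0 0 0 0;0.8 0 0 0 0"

```text
t: 13.9
tcp_pos: [0.487, 0.2331, 0.3303]
orientation: [[0.266, 0.964, 0.0], [0.964, -0.266, -0.0], [-0.0, 0.0, -1.0]]
contact_force: [0.3, 0.2, 0.6]
width: 0.803
```

Run:
```python
from h import *
s=readout.read_state();print(s['t'],s['tcp_pos'],s['contact_force'],s['width']*85)
a,m=snap('top','top10');b,mb=snap('scene','scene10')
c=cv2.resize(b[140:250,165:300],None,fx=5,fy=5,interpolation=cv2.INTER_CUBIC);cv2.imwrite('pics/cs10.png',c[:,:,::-1])
c=cv2.resize(a[100:240,180:350],None,fx=4,fy=4,interpolation=cv2.INTER_CUBIC);cv2.imwrite('pics/ct10.png',c[:,:,::-1])
```

```text
13.9 [0.48697053 0.23308252 0.33026999] [0.32033379 0.24698258 0.64694769] 68.28454968510911
```

View pics/cs10.png

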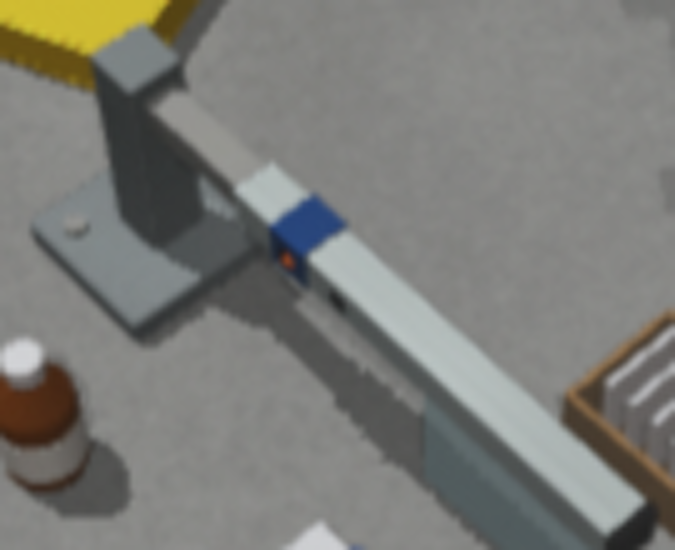

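View pics/ct10.png

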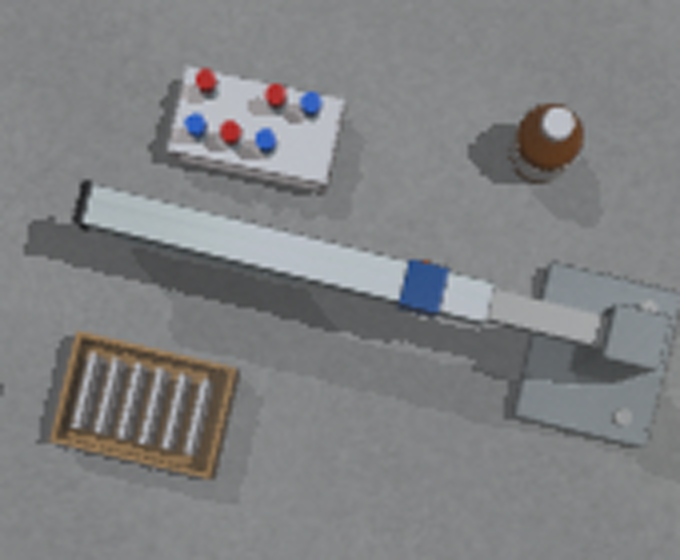

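The orange button shows through the collar's hole, at (288,260) in the scene crop, and the empty first hole is at (338,298). The other things have not moved, so I'm handing in.

```bash
python3 -c "
from workcell import robot
print(robot.close_job())"
```

```text
the job is handed in; nothing more can be done
None
```

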